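Stack three chocolate bars under the clear cover

ROBOT

A 6-joint arm with a two-finger parallel gripper is mounted at the origin on a cart in front of the work surface, level with it; the furniture and walls round the work are solid. World frame = base frame: x ahead of the robot, y to its left, z up, the work surface at z = 0. Lengths are in mm, angles in rad, forces in N, time in s.
With the tool pointing down it reaches from about 350 to 875 mm from the base axis. Payload 15.5 kg.
Tool frame: the origin (TCP) lies midway between the tips of the shut fingers; the grasp point (between the pads) lies arm.grip_point_offset behind it (arm.grip_point_offset is the distance from the TCP to the grasp point, in mm); z points along the fingers, y is the line along which they close (so a half turn about z gives the same grasp; the last joint's range is limited). The gripper opens to 85 mm and grips with 20 to 120 N. Pads are 22 mm wide; open, the fingers measure 114 mm over their backs; the gripper's body (76 mm by 85 mm) begins 54 mm behind the grasp point. The pads swing forward as they close: fully open they stand 13 mm farther back than shut.
Start: joints at [1.21, 0.494, 1.345, -0, 1.302, -0.096], TCP at [163.568, 603.218, 231.277] pointing down, gripper open.
Joint ranges: [-2.91, 2.91], [-0.82, 2.16], [0.22, 2.67], [-1.22, 4.37], [0.12, 2.79], [-3.08, 3.08]. Speed limits (rad/s): [1.89, 1.89, 2.57, 3.01, 3.01, 3.01].

INTERFACE

Orientations are given as a 3x3 rotation matrix whose columns are the frame's x, y, z axes.
In Python, from bench import arm gives the robot as it stands.
- The arm moves only by the shell command python3 -m inch 'ROWS' [FORCE]. ROWS is JSON, a list of rows, each an object with "hand": the gripper command: -1 is shut, 1 is fully open, values between are in proportion; "linear": the shift along the tool's x, y, z normalised to -1 to 1, where 1 is 25 cm, a list of three; "rot": the turn, a rotation vector about the tool's x, y, z normalised to -1 to 1, where 1 is 60 degrees, a list of three. In form: [{"hand": hand, "linear": [x, y, z], "rot": [wx, wy, wz]}, ...]. A call has 1 to 20 rows; each row is the pose to reach, as a shift and turn from the pose commanded when the call began, along the tool's axes at that moment; what a row does not reach only later rows make up. A row lasts 1/10 s, in which the tool goes at most 50 mm and 8.59 degrees, less where a joint would pass 70% of its speed; a pose out of reach is approached as far as the arm can. A call with a number of a shift or a turn outside -1 to 1 is refused whole. A call with a gripper value outside its range is refused whole. The fingers move at their own pace and stop on an object; FORCE is the grip in N (left out, the last holds). Time passes only in rows, so rows that repeat a pose let the fingers close. It gives the time, the measured TCP pose, the force, the opening and the grip force at its end, in the units of the state.
- arm.observe(): the state, without advancing time (a new reading comes with each control period).
- arm.capture(name): name is "scene" or "top" or "wrist"; returns the picture (400x640x3 uint8, blue, green, red); there is no depth.
- arm.camera_params(name): a dict with "K" (3x3 intrinsics, pixels), "R" (3x3) and "t" (3): a world point X has camera coordinates R X + t. Camera axes: x right, y down, z forward; pixel columns grow to the right and rows downward; lengths in mm; the calibration is good to about 2 mm. A picture is of the moment at which its call begins: read the wrist's pose just before it. camera_params takes no time and is no camera call; for the wrist camera it gives the pose at the moment of the call.
- arm.finish_job(): hands the job in; it is judged then, once.
Trained networks look in the newest picture that a camera, given by its name, has taken for a name from the list of things; names that differ only in an ending like _2 or _b are one class to them, and where a whole thing is asked for, a point or a joint stands for the part that bears it (a point fixed in the world has none). Each returns a list of dicts, best first, with "conf" (0 to 1); they miss things now and then, are a little off and sometimes report something else, mostly with a low value. They report only what shows in the picture. A call takes as long as a camera call.
- arm.spot_in(camera, label): "position" ([x, y, z] in mm, in world coordinates, good to about 4 mm: the middle of the surface that is visible of it).
- arm.masks_of(camera, label): "mask" (400x640 bool, what is visible of it).
- arm.mark_of(camera, label): "position" ([x, y, z] in mm, in world coordinates, good to about 4 mm: a listed point, or the origin of a listed thing).
The state is a dict: "clock": time; "joints": joint angles; "qd": joint speeds; "joint_efforts": joint torques, N m; "ee_pos": TCP position; "tool_rot": TCP orientation; "contact_force": force on the tool from outside, world axes, zero at the start; "torque": the same for the moment, N m; "opening": opening from 0.0 (shut) to 1.0 (fully open); "grip_force": force on a finger pad.
Only numpy, scipy, OpenCV 4.12 (cv2) and the standard library are available. Lean on these libraries where they do the work, as an engineer would, in place of code of your own. Each camera call takes 0.05 s, during which the arm holds its last target. There are 200 camera calls.

TASK

Make up the counter stack: take the two chocolate bars off the sloping display and lay them, label side up, on the bar that already lies on the dark board, so that the three form one square pile with all edges flush. Then pick up the clear cover by its wooden handle and set it down over the pile so that it stands flat on the board all round. Leave everything else on the counter where it is.

Things in the scene. Friction and masses are not known exactly. Their poses are not given: they have to be found in the camera images.
- bar_left_centre (a point): wrapped flat chocolate bar, 64 x 140 x 11 mm, about 85 g, paper label on top; it starts on the left (+y) half of the sloping display. The point is its centre, 5.5 mm above its underside. Its x axis runs along the 64 mm side (on the display: up the slope), y along the 140 mm side, z out of the label side
- bar_right_centre (a point): the same kind of bar in another wrapper, on the right (-y) half of the sloping display; point and axes as for the left bar
- bar_bottom_centre (a point): the same kind of bar, lying label up on the plinth of the board, loose: the bottom of the pile. Centre and axes as for the others; its underside rests 16 mm above the counter, its top is at 27 mm
- bar_display: fixed oak display, 322 mm wide (y), its face sloping 32 degrees, rising away from the robot from 40 to 97 mm height; origin on the counter below it, x to its back. A bar lies flat in each half, 64 mm side up the slope, on a 13 mm high lip with an 86 mm finger notch at the bar's middle; 34 mm of face is free above the bar, dividers beside it are 9 mm high
- board_top (a point): fixed dark wooden board, 104 x 184 mm, top 12 mm above the counter, with a raised plinth in its middle, 66 x 142 x 4 mm. The point is the centre of the plinth's top, 16 mm above the counter; x along the short side, y along the long side, z up. The board stands at the front left and the cover at the front right, or the other way round
- cover_handle (a point): loose clear cover, 86 x 162 x 48 mm, open below, inside 78 x 154 x 44 mm, 0.32 kg, standing on the counter. The point is the centre of the dark wooden bar handle on its top (96 mm long along y, 16 mm wide along x, 18 mm high, 22 mm gap below), 79 mm above the cover's rim; z up. Over three bars it leaves 7 mm of room each side
- sweet_tin_centre (a point): bystander: round cardboard sweet tin, 65 mm across, 40 mm high, right of the display; the point is its centre
- gift_box_centre (a point): bystander: flat kraft gift box, 62 x 100 x 30 mm, on the left of the counter; the point is its centre
- stamp_centre (a point): bystander: wooden hand stamp, 32 x 44 x 65 mm, upright at the right front of the counter; the point is its centre

How it is judged:
By the outcome, as a careful person would: the job done as asked, in the order asked, and still so for the second after the job is handed in, with the robot touching nothing.
It also fails if it takes over 64 s, if anything falls off the work surface, if the arm or the gripper's body presses on something with over 40 N, if the wrist force passes 120 N, or if a joint passes its speed limit or range.

## Working session

There is one attempt and no reset: what is moved stays moved. The work goes in short steps, Python scripts to look and compute and a shell command to move; the robot and the scene stay as the last step left them, time stands still between calls to the robot, and variables do not carry over. Pictures are saved under pics/ and viewed, at most 14 in all, crops included, and the job is handed in when it is done.

```bash
mkdir -p pics; ls; python3 - <<'E'
from bench import arm
import cv2,numpy as np
np.set_printoptions(precision=1,suppress=True)
print(arm.grip_point_offset)
for c in("scene","top"):
    cv2.imwrite(f"pics/{c}0.png",arm.capture(c))
    for l in "bar_left_centre bar_right_centre bar_bottom_centre bar_display board_top cover_handle sweet_tin_centre gift_box_centre stamp_centre".split():
        print(c,l,[(np.array(d["position"]),round(d["conf"],2)) for d in arm.mark_of(c,l)[:2]])
o=arm.observe();print(o["clock"],o["ee_pos"],np.array(o["tool_rot"]),o["contact_force"])
E
```

```text
pics
18.700000000000003
scene bar_left_centre [(array([621.3, 192.5,  65.5]), 0.96), (array([632.9, 108.9,  -3.8]), 0.33)]
scene bar_right_centre [(array([612.4,  35.1,  69.1]), 0.96)]
scene bar_bottom_centre [(array([433.4,  91. ,  21. ]), 0.59)]
scene bar_display [(array([633.2, 111.7,  -2. ]), 0.76)]
scene board_top [(array([429.2,  95.9,  14.5]), 0.78)]
scene cover_handle [(array([ 455.2, -210.8,   85.2]), 0.67)]
scene sweet_tin_centre [(array([ 581.9, -195.9,   21. ]), 0.95), (array([432.4,  95.2,  21.6]), 0.65)]
scene gift_box_centre [(array([532.2, 350.5,  15.7]), 0.59)]
scene stamp_centre [(array([ 409.4, -381.7,   31.9]), 0.78)]
top bar_left_centre [(array([628.9, 194.1,  67. ]), 0.58), (array([433.5,  96.4,  21.4]), 0.16)]
top bar_right_centre [(array([614.3,  34.7,  68.8]), 0.86)]
top bar_bottom_centre [(array([432.5,  97.5,  23. ]), 0.89)]
top bar_display [(array([636.2, 112.8,   0.3]), 0.73)]
top board_top [(array([434. ,  92.7,  16.7]), 0.87)]
top cover_handle [(array([ 454.9, -203.5,   82.9]), 0.81)]
top sweet_tin_centre [(array([ 586.7, -193.5,   20.5]), 0.66)]
top gift_box_centre [(array([530.4, 346.1,  16.3]), 0.67)]
top stamp_centre [(array([ 412.9, -377.9,   31. ]), 0.54)]
1.0 [163.6 603.2 231.3] [[-1.   0.3 -0. ]
 [ 0.3  1.  -0. ]
 [ 0.  -0.  -1. ]] [ 0.5 -0.3  0.2]
```

View pics/top0.png

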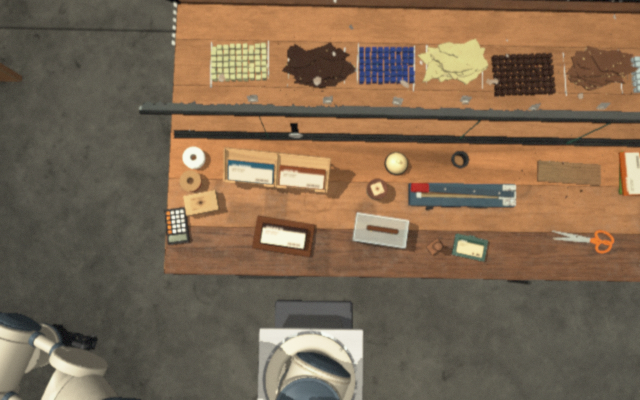

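View pics/scene0.png

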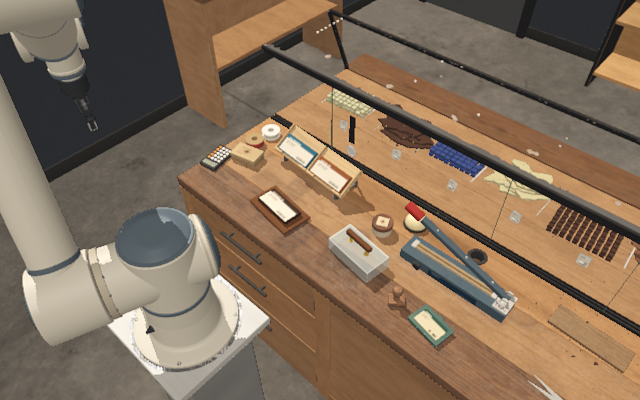

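The top view shows the display at about (278,171), the board with the bottom bar at (284,237), the cover at (381,231), and a rail behind the display at row 110. I'll write a helper that works out moves and bar poses, then go above the display.

```bash
cat > h.py <<'E'
import numpy as np,cv2
from scipy.spatial.transform import Rotation as Ro
from bench import arm
np.set_printoptions(precision=4,suppress=True)
def R_tool(yaw,tilt=0.):
    """tool y along the object's x axis (yaw from world x), tilted to press on a slope rising along it"""
    b=np.array([[0,1,0],[1,0,0],[0,0,-1.]])
    return Ro.from_euler('z',yaw).as_matrix()@Ro.from_euler('y',-tilt).as_matrix()@b
def goal(p,R,frac=1.):
    o=arm.observe();R0=np.array(o["tool_rot"]);d=np.array(p)-o["ee_pos"]
    l=R0.T@d/250; w=Ro.from_matrix(R0.T@R).as_rotvec()/np.radians(60)
    print("lin",l*frac,"rot",w*frac,"t",o["clock"],"mm",np.linalg.norm(d),"F",np.array(o["contact_force"]))
def back(px,cam,p0,n):
    c=cam;K,R,t=map(np.array,(c["K"],c["R"],c["t"]))
    d=np.c_[np.array(px,float),np.ones(len(px))]@np.linalg.inv(K).T@R
    C=-R.T@t; s=((p0-C)@n)/(d@n)
    return C+d*s[:,None]
def rect(mask,cam,p0,F):
    """min-area rectangle of the mask on the plane through p0 with axes F (cols); returns centre(world), size, angle(deg) of short side from F x"""
    cs,_=cv2.findContours(mask.astype(np.uint8),cv2.RETR_EXTERNAL,cv2.CHAIN_APPROX_NONE)
    c=max(cs,key=cv2.contourArea)[:,0]
    q=(back(c,cam,p0,F[:,2])-p0)@F[:,:2]
    (cx,cy),(w,h),a=cv2.minAreaRect(q.astype(np.float32))
    if w>h:w,h,a=h,w,a+90
    a=(a+90)%180-90
    return p0+F[:,:2]@[cx,cy],(w,h),a
def state():
    o=arm.observe();print(o["clock"],np.array(o["ee_pos"]),np.array(o["joints"]),"F",np.array(o["contact_force"]),"op",o["opening"],"g",o["grip_force"])
E
python3 - <<'E'
from h import *
goal([520,115,330],R_tool(0),.5)
c=arm.camera_params("wrist");R=np.array(c["R"]);o=arm.observe();T=np.array(o["tool_rot"])
print(T.T@R.T, T.T@(-R.T@np.array(c["t"])-o["ee_pos"]),c["K"])
E
```

```text
lin [-0.9435 -0.7558 -0.1974] rot [-0.      0.      0.6236] t 1.0 mm 612.4780131963079 F [ 0.4587 -0.2804  0.1775]
[[ 0.0004 -0.9558 -0.294 ]
 [ 1.      0.0002  0.0006]
 [-0.0005 -0.294   0.9558]] [  75.8747   -0.3514 -142.3485] [[285.2207   0.     319.8077]
 [  0.     285.2207 203.7658]
 [  0.       0.       1.    ]]
```

```bash
python3 -m inch '[{"hand":1,"linear":[-0.94,-0.75,-0.2],"rot":[0,0,0.62]},{"hand":1,"linear":[-0.94,-0.75,-0.2],"rot":[0,0,0.62]},{"hand":1,"linear":[-0.94,-0.75,-0.2],"rot":[0,0,0.62]},{"hand":1,"linear":[-0.94,-0.75,-0.2],"rot":[0,0,0.62]},{"hand":1,"linear":[-0.94,-0.75,-0.2],"rot":[0,0,0.62]},{"hand":1,"linear":[-0.94,-0.75,-0.2],"rot":[0,0,0.62]},{"hand":1,"linear":[-0.94,-0.75,-0.2],"rot":[0,0,0.62]},{"hand":1,"linear":[-0.94,-0.75,-0.2],"rot":[0,0,0.62]}]' 80
python3 -c "
from h import *
goal([520,115,330],R_tool(0));state()"
```

```text
clock: 1.8
ee_pos: [342.2, 359.9, 281.7]
tool_rot: [[-0.608, 0.794, 0.001], [0.794, 0.608, 0.001], [0.0, 0.001, -1.0]]
contact_force: [-0.3, 0.3, 0.8]
opening: 1.002
grip_force: 0.0
lin [-1.2103 -0.0314 -0.1934] rot [ 0.0007 -0.0003  0.6246] t 1.8 mm 306.5056237961488 F [-0.2775  0.3345  0.7972]
1.8 [342.1782 359.9291 281.6799] [0.6903 0.2606 1.5805 0.0001 1.2996 0.0363] F [-0.2775  0.3345  0.7972] op 1.0018556303679624 g 0.0
```

```bash
python3 -m inch '[{"hand":1,"linear":[-1,-0.03,-0.19],"rot":[0,0,0.625]},{"hand":1,"linear":[-1,-0.03,-0.19],"rot":[0,0,0.625]},{"hand":1,"linear":[-1,-0.03,-0.19],"rot":[0,0,0.625]},{"hand":1,"linear":[-1,-0.03,-0.19],"rot":[0,0,0.625]},{"hand":1,"linear":[-1,-0.03,-0.19],"rot":[0,0,0.625]},{"hand":1,"linear":[-1,-0.03,-0.19],"rot":[0,0,0.625]},{"hand":1,"linear":[-1,-0.03,-0.19],"rot":[0,0,0.625]},{"hand":1,"linear":[-1,-0.03,-0.19],"rot":[0,0,0.625]}]' 80
cat > look.py <<'E'
from h import *
import sys
a=np.radians(32)
cam=arm.camera_params("wrist");im=arm.capture("wrist");cv2.imwrite("pics/"+sys.argv[1]+".png",im)
S=Ro.from_euler('y',-a).as_matrix()
for l in sys.argv[2:]:
    m=arm.mark_of("wrist",l);k=arm.masks_of("wrist",l)
    print(l,[(np.array(d["position"]).round(1),round(d["conf"],2)) for d in m[:2]],[round(d["conf"],2) for d in k[:2]])
    if not k or not m: continue
    F=np.eye(3);p=np.array(m[0]["position"])
    if l in("bar_left_centre","bar_right_centre"): F=S; p=p+S[:,2]*5.5
    elif l=="bar_bottom_centre": p[2]=27
    elif l=="cover_handle": p[2]=88
    for d in k[:1]:
        c,s,an=rect(d["mask"],cam,p,F);print("  rect top",c.round(1),np.round(s,1),round(an,2))
state()
E
python3 look.py w1 bar_left_centre bar_right_centre bar_bottom_centre bar_display board_top
```

```text
clock: 2.6
ee_pos: [487.2, 159.6, 328.3]
tool_rot: [[-0.004, 1.0, -0.001], [1.0, 0.004, 0.0], [0.0, -0.001, -1.0]]
contact_force: [-0.1, 0.0, -0.8]
opening: 1.0
grip_force: 0.0
bar_left_centre [(array([626.9, 192.8,  63.6]), 0.66)] [0.89]
  rect top [622.1 191.9  67.1] [ 66.8 141.7] -4.32
bar_right_centre [(array([610.6,  36.3,  66.7]), 0.73)] [0.64]
  rect top [607.2  38.2  71. ] [ 65.9 145.5] -4.18
bar_bottom_centre [(array([433.2,  90.1,  22.7]), 0.64)] [0.86]
  rect top [432.4  92.6  27. ] [ 63.8 140.6] -7.15
bar_display [(array([631.3, 114.4,   3.2]), 0.8)] [0.84]
  rect top [657.1  95.2   3.2] [136.2 383.7] -4.9
board_top [] [0.64]
3.15 [487.927  158.2732 328.7829] [0.1972 0.2466 1.4666 0.     1.4284 0.1948] F [0.4415 0.4949 0.0986] op 0.9991591153764261 g 0.0
```

View pics/w1.png

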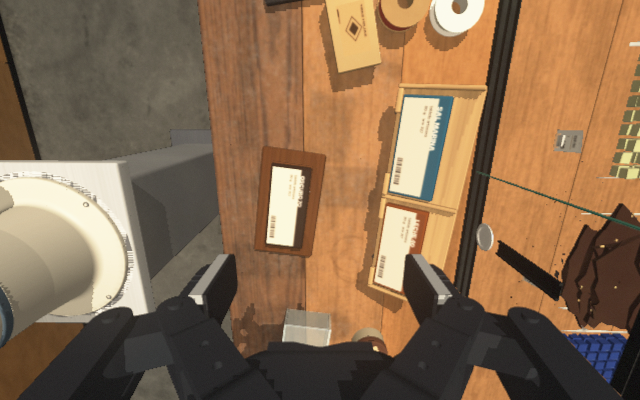

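The wrist view shows the left bar at (420,147), the right bar at (405,245) and the board bar at (288,205). The display yaw is about -4.7°, and the bar yaw on the board is about -7°. Next is the standoff above the left bar, normal to the slope.

```bash
python3 -c "
from h import *
R=R_tool(np.radians(-4.7),np.radians(32));print(R)
goal(np.array([625,192.5,66.7])-R[:,2]*90,R)"
```

```text
[[ 0.0819  0.8452  0.5281]
 [ 0.9966 -0.0695 -0.0434]
 [ 0.      0.5299 -0.848 ]]
lin [0.1517 0.3585 0.743 ] rot [-0.533  -0.0225  0.0785] t 3.15 mm 209.70940762360252 F [0.4415 0.4949 0.0986]
```

```bash
python3 -m inch '[{"hand":1,"linear":[0.152,0.358,0.743],"rot":[-0.533,-0.0225,0.0785]},{"hand":1,"linear":[0.152,0.358,0.743],"rot":[-0.533,-0.0225,0.0785]},{"hand":1,"linear":[0.152,0.358,0.743],"rot":[-0.533,-0.0225,0.0785]},{"hand":1,"linear":[0.152,0.358,0.743],"rot":[-0.533,-0.0225,0.0785]},{"hand":1,"linear":[0.152,0.358,0.743],"rot":[-0.533,-0.0225,0.0785]},{"hand":1,"linear":[0.152,0.358,0.743],"rot":[-0.533,-0.0225,0.0785]},{"hand":1,"linear":[0.152,0.358,0.743],"rot":[-0.533,-0.0225,0.0785]},{"hand":1,"linear":[0.152,0.358,0.743],"rot":[-0.533,-0.0225,0.0785]}]'
cat > look2.py <<'E'
from h import *
import sys
cam=arm.camera_params("wrist");im=arm.capture("wrist");cv2.imwrite("pics/"+sys.argv[1]+".png",im)
for l,x,y in (("bar_left_centre",625,192.5),("bar_right_centre",612,36)):
  for k in arm.masks_of("wrist",l)[:1]:
    yaw=np.radians(-4.7)
    for i in range(2):
        S=Ro.from_euler('z',yaw).as_matrix()@Ro.from_euler('y',-np.radians(32)).as_matrix()
        # slope plane through (x,y,66.7) -> top 5.5 above
        c,s,an=rect(k["mask"],cam,np.array([x,y,66.7])+S[:,2]*5.5,S)
        c=c-S[:,2]*5.5
        # slide so z=66.7: height along the slope gives x at that height
        print(l,round(k["conf"],2),"centre",c.round(1),np.round(s,1),round(an,2),"yaw",round(np.degrees(yaw),2))
        x,y=x+(c[0]-x)+ (66.7-c[2])*np.cos(yaw)*0 ,c[1]
state()
E
python3 look2.py w2
```

```text
clock: 3.95
ee_pos: [576.6, 196.5, 141.2]
tool_rot: [[0.081, 0.847, 0.526], [0.997, -0.068, -0.044], [-0.001, 0.528, -0.849]]
contact_force: [-0.8, -0.7, 0.2]
opening: 1.002
grip_force: 0.0
bar_left_centre 0.85 centre [623.1 192.7  65.5] [ 64.6 139.8] -0.14 yaw -4.7
bar_left_centre 0.85 centre [622.6 193.1  66.4] [ 64.3 139.2] -0.14 yaw -4.7
bar_right_centre 0.7 centre [613.7  83.4  65.4] [59.2 63.2] 89.65 yaw -4.7
bar_right_centre 0.7 centre [613.2  84.3  66.3] [58.9 62.9] 89.65 yaw -4.7
4.1 [577.905  196.1781 143.8671] [ 0.3525  0.4706  1.9142 -0.7667  0.3283  1.1148] F [-0.3432 -0.377   0.0181] op 1.0023815741835334 g 0.0
```

View pics/w2.png

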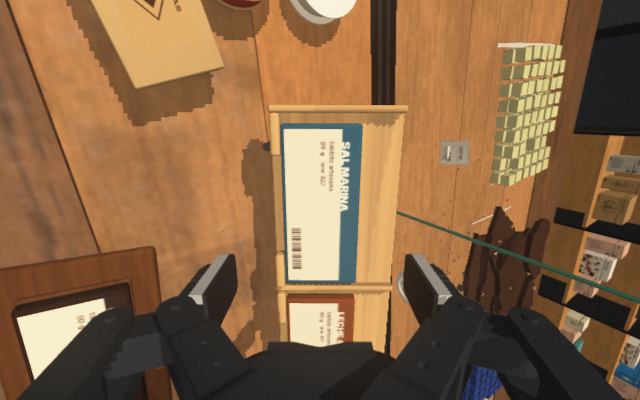

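Left bar centre is at about (622.7,193,66.5) and the yaw of -4.75° is confirmed. I'll descend to it.

```bash
python3 -c "
from h import *
R=R_tool(np.radians(-4.8),np.radians(32))
goal(np.array([622.9,193,66.6])+R[:,2]*10,R)"
```

```text
lin [ 0.0022 -0.0111  0.3977] rot [ 0.0007 -0.0005  0.0008] t 4.1 mm 99.4655781774721 F [-0.3432 -0.377   0.0181]
```

```bash
python3 -m inch '[{"hand":1,"linear":[0.002,-0.011,0.1],"rot":[0,0,0]},{"hand":1,"linear":[0.002,-0.011,0.2],"rot":[0,0,0]},{"hand":1,"linear":[0.002,-0.011,0.28],"rot":[0,0,0]},{"hand":1,"linear":[0.002,-0.011,0.34],"rot":[0,0,0]},{"hand":1,"linear":[0.002,-0.011,0.37],"rot":[0,0,0]},{"hand":1,"linear":[0.002,-0.011,0.398],"rot":[0,0,0]},{"hand":1,"linear":[0.002,-0.011,0.398],"rot":[0,0,0]}]'
python3 -c "
from h import *
R=R_tool(np.radians(-4.8),np.radians(32));state()
goal(np.array([622.9,193,66.6])+R[:,2]*10,R)"
```

```text
clock: 4.8
ee_pos: [628.7, 192.3, 57.8]
tool_rot: [[0.083, 0.844, 0.529], [0.997, -0.07, -0.044], [-0.0, 0.531, -0.847]]
contact_force: [0.4, 0.1, -0.3]
opening: 0.999
grip_force: 0.0
4.8 [628.712  192.2721  57.801 ] [ 0.31    0.669   1.8646 -1.1906  0.221   1.5199] F [ 0.4329  0.0654 -0.3111] op 0.9993821133353689 g 0.0
lin [ 0.001  -0.0012 -0.0023] rot [ 0.0013 -0.0002  0.0005] t 4.8 mm 0.6817174396766137 F [ 0.4329  0.0654 -0.3111]
```

```bash
python3 -m inch '[{"hand":-1,"linear":[0,0,0],"rot":[0,0,0]},{"hand":-1,"linear":[0,0,0],"rot":[0,0,0]},{"hand":-1,"linear":[0,0,0],"rot":[0,0,0]},{"hand":-1,"linear":[0,0,0],"rot":[0,0,0]},{"hand":-1,"linear":[0,0,0],"rot":[0,0,0]},{"hand":-1,"linear":[0,0,0],"rot":[0,0,0]}]' 40
```

```text
clock: 5.4
ee_pos: [628.2, 192.7, 58.7]
tool_rot: [[0.082, 0.844, 0.53], [0.997, -0.07, -0.044], [0.0, 0.532, -0.847]]
contact_force: [-3.0, -2.4, 9.0]
opening: 0.737
grip_force: 42.1
```

Gripped at 62.6 mm opening. I'll back off along the normal.

```bash
python3 -m inch '[{"hand":-1,"linear":[0,0,-0.05],"rot":[0,0,0]},{"hand":-1,"linear":[0,0,-0.15],"rot":[0,0,0]},{"hand":-1,"linear":[0,0,-0.3],"rot":[0,0,0]},{"hand":-1,"linear":[0,0,-0.45],"rot":[0,0,0]},{"hand":-1,"linear":[0,0,-0.55],"rot":[0,0,0]},{"hand":-1,"linear":[0,0,-0.55],"rot":[0,0,0]}]'
python3 -c "
from h import *
state()
goal([432.4,92.6,110],R_tool(np.radians(-7.15)))"
```

```text
clock: 6.0
ee_pos: [554.4, 199.4, 177.2]
tool_rot: [[0.081, 0.843, 0.531], [0.997, -0.07, -0.042], [0.002, 0.533, -0.846]]
contact_force: [-0.3, -0.0, -1.4]
opening: 0.732
grip_force: 47.7
6.0 [554.381  199.3502 177.1851] [ 0.3774  0.3895  1.9288 -0.6709  0.3865  1.0308] F [-0.3266 -0.0477 -1.3512] op 0.7323246656933464 g 47.69370675086975
lin [-0.4658 -0.5248 -0.0141] rot [ 0.5365 -0.0136  0.0398] t 6.0 mm 175.46739176722963 F [-0.3266 -0.0477 -1.3512]
```

```bash
python3 -m inch '[{"hand":-1,"linear":[-0.466,-0.525,-0.014],"rot":[0.5365,-0.0136,0.04]},{"hand":-1,"linear":[-0.466,-0.525,-0.014],"rot":[0.5365,-0.0136,0.04]},{"hand":-1,"linear":[-0.466,-0.525,-0.014],"rot":[0.5365,-0.0136,0.04]},{"hand":-1,"linear":[-0.466,-0.525,-0.014],"rot":[0.5365,-0.0136,0.04]},{"hand":-1,"linear":[-0.466,-0.525,-0.014],"rot":[0.5365,-0.0136,0.04]},{"hand":-1,"linear":[-0.466,-0.525,-0.014],"rot":[0.5365,-0.0136,0.04]},{"hand":-1,"linear":[-0.466,-0.525,-0.014],"rot":[0.5365,-0.0136,0.04]}]'
python3 -c "
from h import *
state()
goal([432.4,92.6,26],R_tool(np.radians(-7.15)))
cv2.imwrite('pics/w3.png',arm.capture('wrist'))"
```

```text
clock: 6.7
ee_pos: [433.6, 91.7, 107.0]
tool_rot: [[0.126, 0.992, -0.001], [0.992, -0.126, -0.003], [-0.003, -0.001, -1.0]]
contact_force: [-0.9, -0.1, -0.5]
opening: 0.729
grip_force: 47.7
6.7 [433.5807  91.7214 107.0256] [ 0.0755  0.4353  1.9221 -0.0035  0.7854  0.2046] F [-0.882  -0.0525 -0.514 ] op 0.7291956017043519 g 47.651486992836
lin [ 0.0038 -0.0049  0.3241] rot [-0.0007  0.0026 -0.0017] t 6.7 mm 81.03891746040041 F [-0.882  -0.0525 -0.514 ]
```

View pics/w3.png

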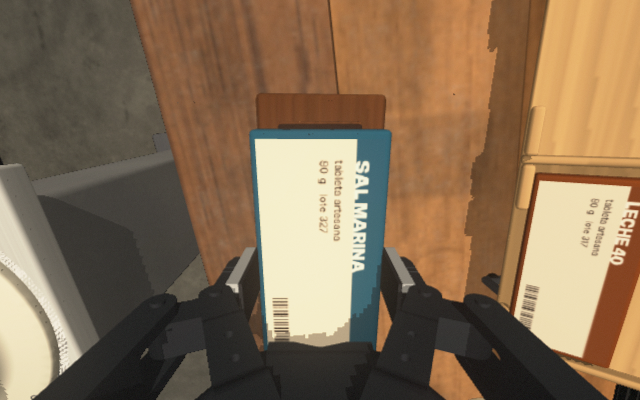

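The bar is held square and centred: its edges run from columns 250/390 at the top to 265/378 lower down. The board is visible just beneath it. Lowering now.

```bash
python3 -m inch '[{"hand":-1,"linear":[0.003,-0.004,0.12],"rot":[0,0.002,-0.002]},{"hand":-1,"linear":[0.003,-0.004,0.22],"rot":[0,0.002,-0.002]},{"hand":-1,"linear":[0.003,-0.004,0.28],"rot":[0,0.002,-0.002]},{"hand":-1,"linear":[0.003,-0.004,0.31],"rot":[0,0.002,-0.002]},{"hand":-1,"linear":[0.003,-0.004,0.322],"rot":[0,0.002,-0.002]},{"hand":-1,"linear":[0.003,-0.004,0.322],"rot":[0,0.002,-0.002]}]'
python3 -c "
from h import *
state()"
```

```text
clock: 7.35
ee_pos: [431.7, 93.0, 27.0]
tool_rot: [[0.123, 0.992, -0.003], [0.992, -0.123, 0.0], [-0.0, -0.003, -1.0]]
contact_force: [0.7, -0.6, -1.1]
opening: 0.734
grip_force: 47.6
7.35 [431.6968  92.9633  26.9984] [0.0764 0.5952 1.9878 0.0007 0.561  0.1987] F [ 0.6938 -0.6289 -1.1379] op 0.7342533156288571 g 47.63571739196777
```

```bash
python3 -m inch '[{"hand":-1,"linear":[0,0,0.006],"rot":[0,0,0]},{"hand":-1,"linear":[0,0,0.012],"rot":[0,0,0]},{"hand":-1,"linear":[0,0,0.012],"rot":[0,0,0]}]'; python3 -m inch '[{"hand":-1,"linear":[0,0,0.004],"rot":[0,0,0]},{"hand":-1,"linear":[0,0,0.004],"rot":[0,0,0]}]'
```

```text
clock: 7.65
ee_pos: [432.0, 92.7, 24.6]
tool_rot: [[0.123, 0.992, -0.002], [0.992, -0.123, 0.001], [0.0, -0.002, -1.0]]
contact_force: [-0.9, 2.0, 15.4]
opening: 0.73
grip_force: 50.1
clock: 7.85
ee_pos: [432.1, 92.7, 24.4]
tool_rot: [[0.124, 0.992, -0.001], [0.992, -0.124, 0.001], [0.0, -0.001, -1.0]]
contact_force: [-5.4, 0.8, 46.6]
opening: 0.733
grip_force: 53.3
```

```bash
python3 -m inch '[{"hand":-1,"linear":[0,0,-0.006],"rot":[0,0,0]},{"hand":0.8,"linear":[0,0,-0.006],"rot":[0,0,0]},{"hand":0.8,"linear":[0,0,-0.006],"rot":[0,0,0]},{"hand":0.8,"linear":[0,0,-0.006],"rot":[0,0,0]},{"hand":0.8,"linear":[0,0,-0.006],"rot":[0,0,0]}]'; python3 -m inch '[{"hand":0.8,"linear":[0,0,-0.05],"rot":[0,0,0]},{"hand":0.8,"linear":[0.1,0,-0.25],"rot":[0,0,0]},{"hand":0.8,"linear":[-0.16,0,-0.4],"rot":[0,0,0]},{"hand":0.8,"linear":[-0.16,0,-0.4],"rot":[0,0,0]},{"hand":0.8,"linear":[-0.16,0,-0.4],"rot":[0,0,0]},{"hand":0.8,"linear":[-0.16,0,-0.4],"rot":[0,0,0]},{"hand":0.8,"linear":[-0.16,0,-0.4],"rot":[0,0,0]}]'
python3 - <<'E'
from h import *
cam=arm.camera_params("wrist");im=arm.capture("wrist")
u=cam["K"]@(np.array(cam["R"])@[432,92.6,38]+cam["t"]);u=(u[:2]/u[2]).astype(int);print(u)
x0,y0=np.clip(u-[120,150],0,[400,100]);print(x0,y0)
cv2.imwrite("pics/w4.png",cv2.resize(im[y0:y0+300,x0:x0+240],None,fx=2,fy=2,interpolation=cv2.INTER_CUBIC));np.save("w4.npy",im)
for l in("bar_left_centre","bar_bottom_centre"):
  for k in arm.masks_of("wrist",l)[:1]:
    z=38 if "left" in l else 27
    c,s,a=rect(k["mask"],cam,np.array([432,92.6,z]),np.eye(3));print(l,k["conf"],c,s,a)
state()
E
```

```text
clock: 8.35
ee_pos: [431.5, 92.6, 24.1]
tool_rot: [[0.123, 0.992, -0.004], [0.992, -0.123, 0.0], [-0.0, -0.004, -1.0]]
contact_force: [-0.4, -0.6, 0.5]
opening: 0.9
grip_force: 0.0
clock: 9.05
ee_pos: [426.6, 53.3, 123.6]
tool_rot: [[0.123, 0.992, -0.004], [0.992, -0.123, 0.001], [-0.0, -0.004, -1.0]]
contact_force: [0.4, -0.1, 0.2]
opening: 0.903
grip_force: 0.0
[321 162]
201 12
bar_left_centre 0.79 [430.8618  92.8912  38.    ] (64.65184020996094, 138.2156982421875) -7.246368408203125
9.2 [426.6271  53.358  123.5723] [-0.0149  0.3922  1.9333  0.0005  0.8208  0.1079] F [-0.003   0.2267  0.9948] op 0.8991664835157821 g 0.0
```

View pics/w4.png

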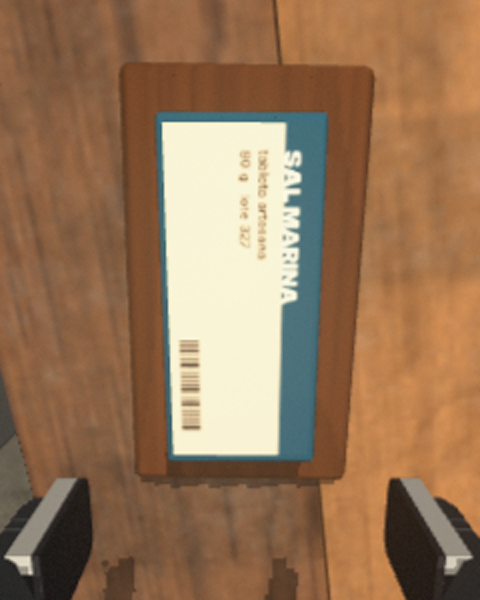

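The blue bar lies squarely on the board, with no overhang of the bottom bar showing. The board corners in the crop are at (121,63), (373,66), (345,478) and (135,475). I'll compare offsets from the board centre before and after.

```bash
python3 - <<'E'
from h import *
im=np.load("w4.npy");cam=arm.camera_params("wrist")
q=np.array([[121,63],[373,66],[345,478],[135,475]])/2+[201,12]
P=back(q,cam,np.array([432,92,12.]),np.array([0,0,1.]));print(P.mean(0),np.linalg.norm(np.diff(P,axis=0),axis=1))
d=P[0]+P[1]-P[2]-P[3];print("yaw",np.degrees(np.arctan2(-d[0],d[1])))
# blue/label bar corners in the crop
q=np.array([[156,112],[327,113],[312,461],[169,460]])/2+[201,12]
P=back(q,cam,np.array([432,92,38.]),np.array([0,0,1.]));print(P.mean(0),np.linalg.norm(np.diff(P,axis=0),axis=1))
d=P[0]+P[1]-P[2]-P[3];print("yaw",np.degrees(np.arctan2(-d[0],d[1])))
w=cv2.imread("pics/w1.png")[135:265,240:340]
cv2.imwrite("pics/w1c.png",cv2.resize(w,None,fx=5,fy=4.6,interpolation=cv2.INTER_CUBIC))
E
```

```text
[432.4908  92.1951  12.    ] [100.1498 180.3942 102.9137]
yaw -7.843975900438854
[431.4357  91.9662  38.    ] [ 62.3716 138.4849  62.3331]
yaw -7.097658240640969
```

View pics/w1c.png

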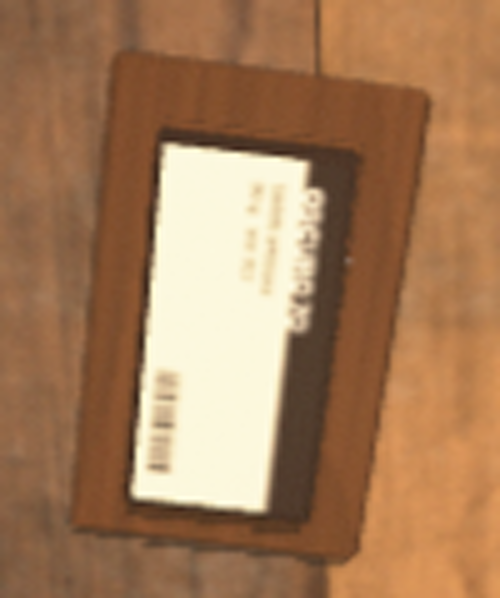

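Before placing, the bottom bar sat centred on the board. The placed bar agrees with it to about 1 mm and 0.7°, which is good. Next is the right bar.

```bash
python3 -c "
from h import *
R=R_tool(np.radians(-4.8),np.radians(32))
goal(np.array([609.6,36.3,66.7])-R[:,2]*90,R)"
```

```text
lin [ 0.0146  0.5437 -0.0804] rot [-0.5378  0.0106 -0.0366] t 9.2 mm 137.45962305852117 F [-0.003   0.2267  0.9948]
```

```bash
python3 -m inch '[{"hand":0.8,"linear":[0.01,0.05,-0.16],"rot":[0,0,0]},{"hand":1,"linear":[0.0146,0.544,-0.08],"rot":[-0.538,0.0106,-0.0366]},{"hand":1,"linear":[0.0146,0.544,-0.08],"rot":[-0.538,0.0106,-0.0366]},{"hand":1,"linear":[0.0146,0.544,-0.08],"rot":[-0.538,0.0106,-0.0366]},{"hand":1,"linear":[0.0146,0.544,-0.08],"rot":[-0.538,0.0106,-0.0366]},{"hand":1,"linear":[0.0146,0.544,-0.08],"rot":[-0.538,0.0106,-0.0366]},{"hand":1,"linear":[0.0146,0.544,-0.08],"rot":[-0.538,0.0106,-0.0366]},{"hand":1,"linear":[0.0146,0.544,-0.08],"rot":[-0.538,0.0106,-0.0366]}]'
python3 look2.py w5
python3 -c "
from h import *
R=R_tool(np.radians(-4.8),np.radians(32))
goal(np.array([609.8,36.3,66.6])+R[:,2]*10,R)"
```

```text
clock: 10.0
ee_pos: [563.6, 40.3, 144.8]
tool_rot: [[0.084, 0.845, 0.529], [0.996, -0.071, -0.045], [0.0, 0.531, -0.848]]
contact_force: [1.3, 0.2, 0.0]
opening: 0.997
grip_force: 0.0
bar_left_centre 0.89 centre [428.9  61.8 -48.7] [ 94.3 225.2] -18.3 yaw -4.7
bar_left_centre 0.89 centre [457.7  87.   83.3] [ 54.1 129.1] -18.3 yaw -4.7
bar_right_centre 0.96 centre [610.1  36.9  65.5] [ 64.2 138.6] -0.19 yaw -4.7
bar_right_centre 0.96 centre [609.6  37.3  66.4] [ 63.9 137.9] -0.19 yaw -4.7
10.15 [563.8127  40.0684 145.1981] [-0.0116  0.4116  2.0585 -0.3328  0.1189  0.3924] F [-0.2868 -0.4278  0.2378] op 1.0022561147471378 g 0.0
lin [ 0.0005 -0.0108  0.4044] rot [ 0.0016  0.0004 -0.0006] t 10.15 mm 101.1376383375586 F [-0.2868 -0.4278  0.2378]
```

Joint 5 is at its limit here, so I'll tilt the tool 10° about the closing axis. That keeps the pads flat on the bar's edges, and I'll keep the same tilt when placing.

```bash
python3 -c "
from h import *
R=R_tool(np.radians(-4.9),np.radians(32))@Ro.from_euler('y',-10,degrees=True).as_matrix()
c=np.array([609.8,37,66.6])
goal(c-R[:,2]*90,R);print(R)"
```

```text
lin [ 0.066  -0.0102  0.0098] rot [ 0.0017 -0.1671  0.0006] t 10.15 mm 16.876011778370714 F [-0.2868 -0.4278  0.2378]
[[ 0.1758  0.8449  0.5051]
 [ 0.9733 -0.0724 -0.2176]
 [-0.1473  0.5299 -0.8352]]
```

```bash
python3 -m inch '[{"hand":1,"linear":[0.066,-0.01,0.01],"rot":[0.0017,-0.167,0]},{"hand":1,"linear":[0.066,-0.01,0.01],"rot":[0.0017,-0.167,0]},{"hand":1,"linear":[0.066,-0.01,0.01],"rot":[0.0017,-0.167,0]},{"hand":1,"linear":[0.066,-0.01,0.01],"rot":[0.0017,-0.167,0]}]'
python3 -c "
from h import *
R=R_tool(np.radians(-4.9),np.radians(32))@Ro.from_euler('y',-10,degrees=True).as_matrix()
c=np.array([609.8,37,66.6])
state();goal(c+R[:,2]*8.5,R)"
```

```text
clock: 10.55
ee_pos: [563.4, 56.4, 141.1]
tool_rot: [[0.174, 0.846, 0.503], [0.974, -0.072, -0.216], [-0.146, 0.528, -0.837]]
contact_force: [-0.4, 0.5, -1.1]
opening: 1.0
grip_force: 0.0
10.55 [563.426   56.3864 141.1215] [ 0.1711  0.4494  2.0079 -1.0445  0.3521  1.2442] F [-0.358   0.4995 -1.0917] op 1.0004210546590175 g 0.0
lin [0.0003 0.0055 0.3935] rot [-0.0026 -0.0017  0.0007] t 10.55 mm 98.3873095477988 F [-0.358   0.4995 -1.0917]
```

```bash
python3 -m inch '[{"hand":1,"linear":[0,0.005,0.1],"rot":[0,0,0]},{"hand":1,"linear":[0,0.005,0.2],"rot":[0,0,0]},{"hand":1,"linear":[0,0.005,0.28],"rot":[0,0,0]},{"hand":1,"linear":[0,0.005,0.34],"rot":[0,0,0]},{"hand":1,"linear":[0,0.005,0.37],"rot":[0,0,0]},{"hand":1,"linear":[0,0.005,0.3935],"rot":[0,0,0]},{"hand":1,"linear":[0,0.005,0.3935],"rot":[0,0,0]},{"hand":1,"linear":[0,0.005,0.3935],"rot":[0,0,0]}]'
python3 -c "
from h import *
R=R_tool(np.radians(-4.9),np.radians(32))@Ro.from_euler('y',-10,degrees=True).as_matrix()
c=np.array([609.8,37,66.6])
state();goal(c+R[:,2]*8.5,R)"
```

```text
clock: 11.35
ee_pos: [619.9, 37.6, 69.5]
tool_rot: [[0.172, 0.859, 0.482], [0.974, -0.077, -0.211], [-0.145, 0.506, -0.85]]
contact_force: [-1.0, 0.6, 0.1]
opening: 1.001
grip_force: 0.0
11.35 [619.9368  37.6176  69.5442] [ 0.1055  0.6282  1.922  -1.2231  0.2811  1.3836] F [-1.0312  0.5731  0.1367] op 1.0007982857388944 g 0.0
lin [-0.0078 -0.0397  0.025 ] rot [-0.0266 -0.0042  0.0018] t 11.35 mm 11.878258266331448 F [-1.0312  0.5731  0.1367]
```

Joint 4 has hit its limit on this side, so I'll back off and use the mirrored tilt (+10°).

```bash
python3 -m inch '[{"hand":1,"linear":[0,0,-0.1],"rot":[0,0,0]},{"hand":1,"linear":[0,0,-0.25],"rot":[0,0,0]},{"hand":1,"linear":[0,0,-0.45],"rot":[0,0,0]},{"hand":1,"linear":[-0.05,0,-0.45],"rot":[0.28,0.167,0]},{"hand":1,"linear":[-0.05,0,-0.45],"rot":[0.28,0.167,0]},{"hand":1,"linear":[-0.05,0,-0.45],"rot":[0.28,0.167,0]},{"hand":1,"linear":[-0.05,0,-0.45],"rot":[0.28,0.167,0]}]'
python3 -c "
from h import *
R=R_tool(np.radians(-4.9),np.radians(15))@Ro.from_euler('y',14,degrees=True).as_matrix()
c=np.array([609.8,37,66.6])
state();goal(c-R[:,2]*100,R)"
```

```text
clock: 12.05
ee_pos: [562.3, 48.8, 166.7]
tool_rot: [[0.113, 0.963, 0.246], [0.994, -0.11, -0.024], [0.004, 0.247, -0.969]]
contact_force: [0.1, -0.2, -1.1]
opening: 1.005
grip_force: 0.0
12.05 [562.3199  48.7947 166.6753] [-0.0058  0.3964  1.779  -0.0341  0.7182  0.1304] F [ 0.1088 -0.1736 -1.0507] op 1.0048158534611575 g 0.0
lin [-0.1251  0.0871  0.0479] rot [-0.0087  0.2362 -0.0275] t 12.05 mm 39.94353753083541 F [ 0.1088 -0.1736 -1.0507]
```

```bash
python3 -m inch '[{"hand":1,"linear":[-0.125,0.05,0],"rot":[-0.01,0.236,-0.0275]},{"hand":1,"linear":[-0.125,0.05,0],"rot":[-0.01,0.236,-0.0275]},{"hand":1,"linear":[-0.125,0.05,0],"rot":[-0.01,0.236,-0.0275]}]'
python3 -c "
from h import *
R=R_tool(np.radians(-4.9),np.radians(32))@Ro.from_euler('y',10,degrees=True).as_matrix()
c=np.array([609.8,37,66.6])
state();goal(c-R[:,2]*75,R)"
```

```text
clock: 12.35
ee_pos: [571.8, 14.5, 169.7]
tool_rot: [[0.021, 0.961, 0.277], [0.972, -0.084, 0.218], [0.232, 0.264, -0.936]]
contact_force: [-0.7, 0.5, -0.0]
opening: 1.001
grip_force: 0.0
12.35 [571.7908  14.5114 169.7377] [-0.2453  0.4077  1.7898  0.415   0.7618 -0.4669] F [-0.745   0.4789 -0.0097] op 1.0013185441822496 g 0.0
lin [ 0.0122 -0.0553  0.1605] rot [-0.2713 -0.0645 -0.0595] t 12.35 mm 42.54368302653194 F [-0.745   0.4789 -0.0097]
```

```bash
python3 -m inch '[{"hand":1,"linear":[0.012,-0.055,0.16],"rot":[-0.271,-0.0645,-0.0595]},{"hand":1,"linear":[0.012,-0.055,0.16],"rot":[-0.271,-0.0645,-0.0595]},{"hand":1,"linear":[0.012,-0.055,0.16],"rot":[-0.271,-0.0645,-0.0595]},{"hand":1,"linear":[0.012,-0.055,0.16],"rot":[-0.271,-0.0645,-0.0595]},{"hand":1,"linear":[0.012,-0.055,0.16],"rot":[-0.271,-0.0645,-0.0595]}]'
python3 look2.py w6
python3 -c "
from h import *
R=R_tool(np.radians(-4.9),np.radians(32))@Ro.from_euler('y',10,degrees=True).as_matrix()
c=np.array([609.8,37,66.6])
state();goal(c+R[:,2]*8.5,R)"
```

```text
clock: 12.85
ee_pos: [567.7, 27.7, 128.2]
tool_rot: [[-0.005, 0.847, 0.532], [0.99, -0.071, 0.124], [0.143, 0.527, -0.838]]
contact_force: [-0.4, -0.1, 0.2]
opening: 1.003
grip_force: 0.0
bar_left_centre 0.95 centre [431.9  86.3 -48.1] [ 75.3 205.4] -8.36 yaw -4.7
bar_left_centre 0.95 centre [458.7  85.2  83.4] [ 42.4 115.8] -8.36 yaw -4.7
bar_right_centre 0.75 centre [609.7  36.9  65.2] [ 63.4 138.7] -0.14 yaw -4.7
bar_right_centre 0.75 centre [609.1  37.2  66.3] [ 63.1 138. ] -0.14 yaw -4.7
13.0 [568.8412  28.2497 128.6853] [-0.1892  0.4567  2.0763  1.2687  0.237  -1.3518] F [1.0863 0.0732 0.4977] op 1.00305330587153 g 0.0
13.0 [568.8412  28.2497 128.6853] [-0.1892  0.4567  2.0763  1.2687  0.237  -1.3518] F [1.0863 0.0732 0.4977] op 1.00305330587153 g 0.0
lin [-0.0024  0.0055  0.3335] rot [-0.0034  0.0023  0.0002] t 13.0 mm 83.39051295298877 F [1.0863 0.0732 0.4977]
```

Joints are fine now. The bar is confirmed at (609.7,37,66.5), so I'll descend.

```bash
python3 -m inch '[{"hand":1,"linear":[-0.002,0.004,0.1],"rot":[-0.0034,0.002,0]},{"hand":1,"linear":[-0.002,0.004,0.2],"rot":[-0.0034,0.002,0]},{"hand":1,"linear":[-0.002,0.004,0.27],"rot":[-0.0034,0.002,0]},{"hand":1,"linear":[-0.002,0.004,0.31],"rot":[-0.0034,0.002,0]},{"hand":1,"linear":[-0.002,0.004,0.333],"rot":[-0.0034,0.002,0]},{"hand":1,"linear":[-0.002,0.004,0.333],"rot":[-0.0034,0.002,0]}]'
python3 -c "
from h import *
R=R_tool(np.radians(-4.9),np.radians(32))@Ro.from_euler('y',10,degrees=True).as_matrix()
c=np.array([609.7,37,66.6])
state();goal(c+R[:,2]*8.5,R)"
```

```text
clock: 13.6
ee_pos: [615.6, 37.9, 59.3]
tool_rot: [[-0.008, 0.844, 0.536], [0.989, -0.072, 0.128], [0.147, 0.531, -0.834]]
contact_force: [0.5, -0.6, -0.2]
opening: 0.998
grip_force: 0.0
13.6 [615.5789  37.9239  59.2553] [-0.149   0.643   2.016   1.8774  0.2185 -1.9394] F [ 0.4904 -0.6348 -0.2005] op 0.9984628513756718 g 0.0
lin [ 0.0009 -0.004  -0.0036] rot [ 0.0014 -0.0001  0.0004] t 13.6 mm 1.3659451780878864 F [ 0.4904 -0.6348 -0.2005]
```

```bash
python3 -m inch '[{"hand":-1,"linear":[0,0,0],"rot":[0,0,0]},{"hand":-1,"linear":[0,0,0],"rot":[0,0,0]},{"hand":-1,"linear":[0,0,0],"rot":[0,0,0]},{"hand":-1,"linear":[0,0,0],"rot":[0,0,0]},{"hand":-1,"linear":[0,0,0],"rot":[0,0,0]}]' 40; python3 -c "
from h import *
state()"
python3 -m inch '[{"hand":-1,"linear":[0,0,-0.05],"rot":[0,0,0]},{"hand":-1,"linear":[0,0,-0.15],"rot":[0,0,0]},{"hand":-1,"linear":[0,0,-0.3],"rot":[0,0,0]},{"hand":-1,"linear":[0,0,-0.4],"rot":[0,0,0]},{"hand":-1,"linear":[0,0,-0.45],"rot":[0,0,0]},{"hand":-1,"linear":[0,0,-0.45],"rot":[0,0,0]}]'
python3 -c "
from h import *
state()
R=R_tool(np.radians(-7.3))@Ro.from_euler('y',10,degrees=True).as_matrix()
goal(np.array([432,92.6,43.5])-R[:,2]*80,R);print(R)"
```

```text
clock: 14.1
ee_pos: [614.6, 37.6, 60.1]
tool_rot: [[-0.007, 0.844, 0.536], [0.989, -0.072, 0.127], [0.146, 0.531, -0.834]]
contact_force: [-2.8, -0.1, 6.3]
opening: 0.734
grip_force: 42.1
14.1 [614.6133  37.5532  60.0987] [-0.1494  0.6406  2.0181  1.8782  0.2176 -1.9405] F [-2.7894 -0.1146  6.333 ] op 0.7335378873608722 g 42.146692872047424
clock: 14.7
ee_pos: [553.8, 22.9, 155.3]
tool_rot: [[-0.007, 0.843, 0.537], [0.989, -0.072, 0.126], [0.145, 0.533, -0.834]]
contact_force: [-0.2, 0.0, -0.6]
opening: 0.73
grip_force: 44.9
14.7 [553.7758  22.9    155.2781] [-0.2121  0.3848  2.0894  1.0867  0.2706 -1.1819] F [-0.1565  0.0034 -0.5898] op 0.7301785676029375 g 44.90561842918396
lin [ 0.2058 -0.5031 -0.1272] rot [ 0.5214 -0.0094  0.1313] t 14.7 mm 139.5638371683185 F [-0.1565  0.0034 -0.5898]
[[ 0.1251  0.9919  0.0221]
 [ 0.9768 -0.1271  0.1722]
 [ 0.1736  0.     -0.9848]]
```

```bash
python3 -m inch '[{"hand":-1,"linear":[0.206,-0.503,-0.127],"rot":[0.521,-0.0094,0.131]},{"hand":-1,"linear":[0.206,-0.503,-0.127],"rot":[0.521,-0.0094,0.131]},{"hand":-1,"linear":[0.206,-0.503,-0.127],"rot":[0.521,-0.0094,0.131]},{"hand":-1,"linear":[0.206,-0.503,-0.127],"rot":[0.521,-0.0094,0.131]},{"hand":-1,"linear":[0.206,-0.503,-0.127],"rot":[0.521,-0.0094,0.131]},{"hand":-1,"linear":[0.206,-0.503,-0.127],"rot":[0.521,-0.0094,0.131]},{"hand":-1,"linear":[0.206,-0.503,-0.127],"rot":[0.521,-0.0094,0.131]}]'
python3 - <<'E'
from h import *
state()
R=R_tool(np.radians(-7.2))@Ro.from_euler('y',10,degrees=True).as_matrix()
C=np.array([432,92.5,43.5]);goal(C+8*R[:,2]-.4*R[:,0]+[0,0,15],R)
cam=arm.camera_params("wrist");im=arm.capture("wrist");cv2.imwrite("pics/w7.png",im)
o=arm.observe();T=np.array(o["tool_rot"]);bc=o["ee_pos"]-8*T[:,2]
F=Ro.from_euler('z',-7.2,degrees=True).as_matrix()
k=arm.masks_of("wrist","bar_right_centre")
print(bc,[ (d["conf"],rect(d["mask"],cam,bc+[0,0,5.5],F)) for d in k[:2]])
E
```

```text
clock: 15.4
ee_pos: [432.6, 79.9, 120.2]
tool_rot: [[0.124, 0.992, 0.02], [0.977, -0.126, 0.175], [0.176, -0.002, -0.984]]
contact_force: [0.5, 1.2, -1.6]
opening: 0.735
grip_force: 44.9
15.4 [432.6041  79.9023 120.1825] [-0.0901  0.4029  1.9541  0.2485  0.7956 -0.1393] F [ 0.4655  1.1956 -1.5793] op 0.7349236215740812 g 44.88390862941742
lin [ 0.0039 -0.0082  0.2836] rot [-0.0017 -0.002  -0.0005] t 15.4 mm 70.94493568331904 F [ 0.4655  1.1956 -1.5793]
[431.5791  78.457  127.92  ] [(0.82, (array([432.8928,  91.0613, 133.42  ]), (63.355499267578125, 114.71482849121094), 0.027381865307688713))]
```

View pics/w7.png

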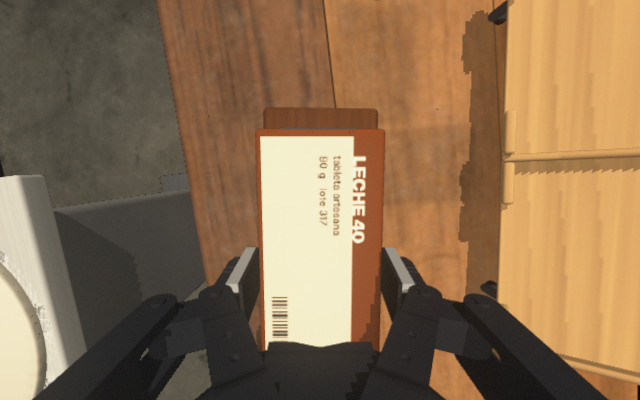

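The red bar is held square, with its far edge at row 130 where predicted and at the right yaw. Lowering.

```bash
python3 -m inch '[{"hand":-1,"linear":[0.004,-0.008,0.12],"rot":[-0.0017,-0.002,0]},{"hand":-1,"linear":[0.004,-0.008,0.22],"rot":[-0.0017,-0.002,0]},{"hand":-1,"linear":[0.004,-0.008,0.284],"rot":[-0.0017,-0.002,0]},{"hand":-1,"linear":[0.004,-0.008,0.284],"rot":[-0.0017,-0.002,0]},{"hand":-1,"linear":[0.004,-0.008,0.284],"rot":[-0.0017,-0.002,0]}]'
python3 - <<'E'
from h import *
state()
R=R_tool(np.radians(-7.2))@Ro.from_euler('y',10,degrees=True).as_matrix()
C=np.array([432,92.5,43.5]);goal(C+8*R[:,2]-.4*R[:,0]+[0,0,2],R)
E
```

```text
clock: 16.0
ee_pos: [429.8, 92.7, 50.9]
tool_rot: [[0.125, 0.992, 0.021], [0.977, -0.127, 0.171], [0.172, -0.001, -0.985]]
contact_force: [0.4, -0.4, -0.7]
opening: 0.727
grip_force: 44.9
16.0 [429.7573  92.7387  50.9072] [-0.0575  0.5432  2.0199  0.3142  0.59   -0.1928] F [ 0.3608 -0.3716 -0.7028] op 0.72677023062639 g 44.85879063606262
lin [-0.0051  0.0091  0.0533] rot [-0.0004  0.0013 -0.0017] t 16.0 mm 13.58394827767526 F [ 0.3608 -0.3716 -0.7028]
```

```bash
python3 -m inch '[{"hand":-1,"linear":[-0.003,0.007,0.03],"rot":[0,0.001,-0.001]},{"hand":-1,"linear":[-0.005,0.007,0.053],"rot":[0,0.001,-0.001]},{"hand":-1,"linear":[-0.005,0.007,0.053],"rot":[0,0.001,-0.001]},{"hand":-1,"linear":[-0.005,0.007,0.053],"rot":[0,0.001,-0.001]}]'
python3 - <<'E'
from h import *
state()
E
python3 -m inch '[{"hand":-1,"linear":[-0.001,0,0.006],"rot":[0,0,0]},{"hand":-1,"linear":[-0.001,0,0.006],"rot":[0,0,0]}]'
```

```text
clock: 16.4
ee_pos: [432.3, 93.5, 37.5]
tool_rot: [[0.124, 0.992, 0.022], [0.977, -0.126, 0.172], [0.173, 0.0, -0.985]]
contact_force: [-0.2, 0.2, -0.6]
opening: 0.732
grip_force: 44.9
16.4 [432.3489  93.4737  37.4958] [-0.056   0.5743  2.0234  0.3332  0.5563 -0.2143] F [-0.2059  0.1586 -0.6231] op 0.7319393718597531 g 44.875874519348145
clock: 16.6
ee_pos: [432.4, 93.5, 37.2]
tool_rot: [[0.124, 0.992, 0.023], [0.977, -0.126, 0.172], [0.174, 0.001, -0.985]]
contact_force: [-6.8, -5.1, 45.3]
opening: 0.734
grip_force: 49.6
```

```bash
python3 -m inch '[{"hand":-1,"linear":[0.001,0,-0.004],"rot":[0,0,0]},{"hand":0.8,"linear":[0.001,0,-0.004],"rot":[0,0,0]},{"hand":0.8,"linear":[0.001,0,-0.004],"rot":[0,0,0]},{"hand":0.8,"linear":[0.001,0,-0.004],"rot":[0,0,0]},{"hand":0.8,"linear":[0.001,0,-0.004],"rot":[0,0,0]}]'; python3 -m inch '[{"hand":0.8,"linear":[0.02,0,-0.1],"rot":[0,0,0]},{"hand":0.8,"linear":[0.02,0,-0.25],"rot":[0,0,0]},{"hand":0.8,"linear":[-0.1,0,-0.4],"rot":[0,-0.167,0]},{"hand":0.8,"linear":[-0.1,0,-0.4],"rot":[0,-0.167,0]},{"hand":0.8,"linear":[-0.1,0,-0.4],"rot":[0,-0.167,0]},{"hand":0.8,"linear":[-0.1,0,-0.4],"rot":[0,-0.167,0]}]'
python3 - <<'E'
from h import *
cam=arm.camera_params("wrist");im=arm.capture("wrist")
u=cam["K"]@(np.array(cam["R"])@[432,92.6,49]+cam["t"]);u=(u[:2]/u[2]).astype(int)
x0,y0=np.clip(u-[120,150],0,[400,100]);print(x0,y0)
cv2.imwrite("pics/w8.png",cv2.resize(im[y0:y0+300,x0:x0+240],None,fx=2,fy=2,interpolation=cv2.INTER_CUBIC))
F=Ro.from_euler('z',-7.2,degrees=True).as_matrix()
for l,z in(("bar_right_centre",49),("bar_left_centre",38),("bar_bottom_centre",27)):
  for k in arm.masks_of("wrist",l)[:1]:
    print(l,k["conf"],rect(k["mask"],cam,np.array([432,92.6,z]),F))
state()
E
```

```text
clock: 17.1
ee_pos: [432.1, 93.7, 36.8]
tool_rot: [[0.124, 0.992, 0.021], [0.977, -0.126, 0.172], [0.173, -0.001, -0.985]]
contact_force: [0.1, -1.2, 0.3]
opening: 0.897
grip_force: 0.0
clock: 17.7
ee_pos: [426.5, 52.6, 130.7]
tool_rot: [[0.125, 0.992, -0.001], [0.992, -0.125, 0.001], [0.001, -0.001, -1.0]]
contact_force: [0.4, -0.2, -0.1]
opening: 0.9
grip_force: 0.0
201 12
bar_right_centre 0.96 (array([431.3769,  91.9113,  49.    ]), (64.15864562988281, 139.2698516845703), -0.09973907470703125)
17.9 [426.389   52.0659 130.4259] [-0.0177  0.3783  1.9287 -0.      0.8367  0.109 ] F [-0.1801 -0.2628 -0.2845] op 0.8989263108345428 g 0.0
```

View pics/w8.png

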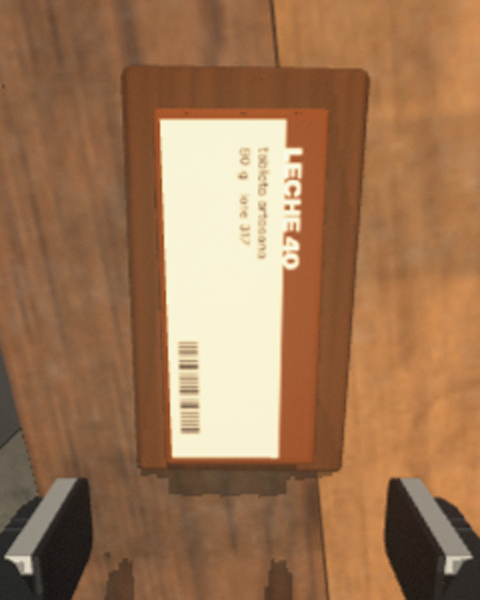

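The red bar lies flush over the others with no blue showing: measured (431.4,91.9), yaw -7.3°. A gentle squeeze across all three bars will true up the long edges.

```bash
python3 -c "
from h import *
R=R_tool(np.radians(-7.3))
goal([431.8,92.3,70],R)
goal([431.8,92.3,11.5],R)"
```

```text
lin [0.1624 0.0016 0.2417] rot [-0.002   0.0002  0.0007] t 17.9 mm 72.79663620320954 F [-0.1801 -0.2628 -0.2845]
lin [0.1625 0.0021 0.4757] rot [-0.002   0.0002  0.0007] t 17.9 mm 125.66394347863452 F [-0.1801 -0.2628 -0.2845]
```

```bash
python3 -m inch '[{"hand":0.8,"linear":[0.162,0.002,0.1],"rot":[-0.002,0,0.001]},{"hand":0.8,"linear":[0.162,0.002,0.2],"rot":[-0.002,0,0.001]},{"hand":0.8,"linear":[0.162,0.002,0.2],"rot":[-0.002,0,0.001]},{"hand":0.8,"linear":[0.162,0.002,0.3],"rot":[-0.002,0,0.001]},{"hand":0.8,"linear":[0.162,0.002,0.38],"rot":[-0.002,0,0.001]},{"hand":0.8,"linear":[0.162,0.002,0.43],"rot":[-0.002,0,0.001]},{"hand":0.8,"linear":[0.162,0.002,0.46],"rot":[-0.002,0,0.001]},{"hand":0.8,"linear":[0.162,0.002,0.476],"rot":[-0.002,0,0.001]},{"hand":0.8,"linear":[0.162,0.002,0.476],"rot":[-0.002,0,0.001]}]' 20
python3 -c "
from h import *
R=R_tool(np.radians(-7.3));state()
goal([431.8,92.3,11.5],R)"
```

```text
clock: 18.8
ee_pos: [432.5, 91.8, 12.3]
tool_rot: [[0.127, 0.992, 0.001], [0.992, -0.127, -0.001], [-0.001, 0.002, -1.0]]
contact_force: [-1.4, 0.0, -0.5]
opening: 0.9
grip_force: 0.0
18.8 [432.4923  91.8192  12.2563] [ 0.0749  0.6268  1.9974 -0.0025  0.5161  0.2048] F [-1.406   0.0018 -0.5109] op 0.8996477310702986 g 0.0
lin [ 0.0016 -0.003   0.003 ] rot [ 0.0015  0.0009 -0.0003] t 18.8 mm 1.1324210124008474 F [-1.406   0.0018 -0.5109]
```

```bash
python3 -m inch '[{"hand":0.6,"linear":[0,0,0],"rot":[0,0,0]},{"hand":0.5,"linear":[0,0,0],"rot":[0,0,0]},{"hand":0.4,"linear":[0,0,0],"rot":[0,0,0]},{"hand":0.4,"linear":[0,0,0],"rot":[0,0,0]},{"hand":0.4,"linear":[0,0,0],"rot":[0,0,0]}]' 20
python3 -m inch '[{"hand":0.8,"linear":[0,0,0],"rot":[0,0,0]},{"hand":0.8,"linear":[0,0,0],"rot":[0,0,0]},{"hand":0.8,"linear":[0,0,0],"rot":[0,0,0]},{"hand":0.8,"linear":[0,0,-0.1],"rot":[0,0,0]},{"hand":0.8,"linear":[0,0,-0.25],"rot":[0,0,0]},{"hand":0.8,"linear":[-0.16,0,-0.47],"rot":[0,0,0]},{"hand":0.8,"linear":[-0.16,0,-0.47],"rot":[0,0,0]},{"hand":0.8,"linear":[-0.16,0,-0.47],"rot":[0,0,0]},{"hand":0.8,"linear":[-0.16,0,-0.47],"rot":[0,0,0]}]'
python3 - <<'E'
from h import *
cam=arm.camera_params("wrist");im=arm.capture("wrist")
cv2.imwrite("pics/w9.png",im)
F=Ro.from_euler('z',-7.2,degrees=True).as_matrix()
for l,z in(("bar_right_centre",49),("bar_left_centre",38),("bar_bottom_centre",27)):
  for k in arm.masks_of("wrist",l)[:1]:
    print(l,k["conf"],k["mask"].sum(),rect(k["mask"],cam,np.array([432,92.6,z]),F))
goal([454,-120,250],R_tool(np.radians(-5)))
state()
E
```

```text
clock: 19.3
ee_pos: [433.2, 92.1, 12.8]
tool_rot: [[0.127, 0.992, 0.004], [0.992, -0.127, -0.001], [-0.001, 0.004, -1.0]]
contact_force: [1.4, -0.7, 8.0]
opening: 0.745
grip_force: 20.3
clock: 20.2
ee_pos: [427.1, 52.6, 129.4]
tool_rot: [[0.128, 0.992, 0.002], [0.992, -0.128, -0.001], [-0.001, 0.002, -1.0]]
contact_force: [-0.2, 0.2, -0.3]
opening: 0.897
grip_force: 0.0
bar_right_centre 0.6 14597 (array([432.0608,  92.2352,  49.    ]), (64.28155517578125, 139.3321533203125), -0.42861175537109375)
lin [-0.6731  0.1959 -0.4845] rot [-0.0002  0.0011 -0.0377] t 20.4 mm 213.0407229485554 F [-0.2098 -0.4792 -0.1826]
20.4 [426.6518  52.9754 128.6825] [-0.0147  0.3813  1.931  -0.0015  0.8296  0.1131] F [-0.2098 -0.4792 -0.1826] op 0.903030657809595 g 0.0
```

Squared up at 63.3 mm. Now to the cover.

```bash
python3 -m inch '[{"hand":0.8,"linear":[-0.2,0.04,-0.45],"rot":[0,0,-0.03]},{"hand":0.8,"linear":[-0.4,0.1,-0.48],"rot":[0,0,-0.03]},{"hand":0.5,"linear":[-1,0.25,-0.48],"rot":[0,0,-0.03]},{"hand":0.5,"linear":[-1,0.25,-0.48],"rot":[0,0,-0.03]},{"hand":0.3,"linear":[-1,0.25,-0.48],"rot":[0,0,-0.03]},{"hand":0,"linear":[-1,0.25,-0.48],"rot":[0,0,-0.03]},{"hand":0,"linear":[-1,0.25,-0.48],"rot":[0,0,-0.03]},{"hand":0,"linear":[-1,0.25,-0.48],"rot":[0,0,-0.03]}]'
python3 - <<'E'
from h import *
cam=arm.camera_params("wrist");im=arm.capture("wrist")
u=cam["K"]@(np.array(cam["R"])@[454,-205,60]+cam["t"]);u=(u[:2]/u[2]).astype(int)
x0,y0=np.clip(u-[130,130],0,[380,140]);print(x0,y0)
cv2.imwrite("pics/w10.png",cv2.resize(im[y0:y0+260,x0:x0+260],None,fx=2.3,fy=2.3,interpolation=cv2.INTER_CUBIC))
for m in arm.mark_of("wrist","cover_handle")[:2]:print(m)
for k in arm.masks_of("wrist","cover_handle")[:1]:
    print(k["conf"],k["mask"].sum(),rect(k["mask"],cam,np.array([454,-205,88.]),np.eye(3)))
    cv2.imwrite("m10.png",k["mask"]*255)
state()
E
```

```text
clock: 21.2
ee_pos: [457.2, -204.0, 249.2]
tool_rot: [[0.098, 0.995, 0.001], [0.995, -0.098, -0.0], [-0.0, 0.001, -1.0]]
contact_force: [-0.4, -0.0, -0.5]
opening: 0.503
grip_force: 0.0
187 53
{'position': [452.5, -211.0, 77.0], 'conf': 0.83}
0.57 8842 (array([ 455.3609, -198.6689,   88.    ]), (74.6929931640625, 143.5186767578125), -7.688819885253906)
21.35 [ 456.8454 -201.7863  249.2599] [-0.5356  0.2978  1.623   0.0001  1.2205 -0.4409] F [-0.2021  0.469  -0.197 ] op 0.5038480843802724 g 0.0[ WARN:0@2.586] global loadsave.cpp:1063 imwrite_ Unsupported depth image for selected encoder is fallbacked to CV_8U.
```

View pics/w10.png

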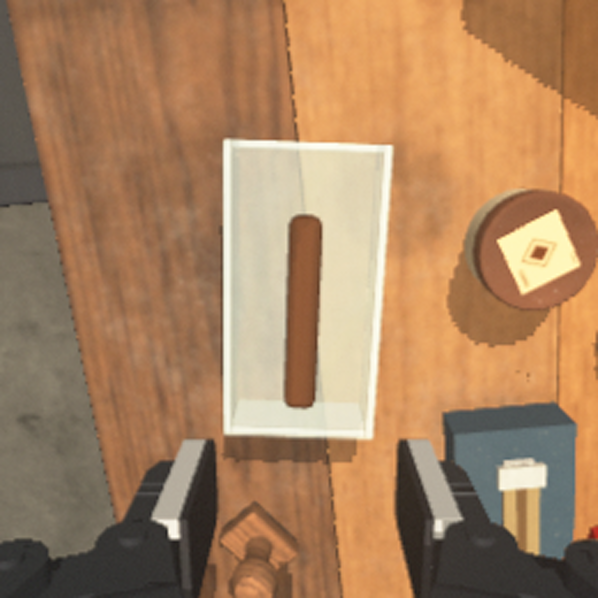

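The cover is at crop corners (224,140), (391,145), (371,438) and (224,436). Its brown handle runs from (306,216) to (300,408). I'll project both.

```bash
python3 - <<'E'
from h import *
cam=arm.camera_params("wrist")
for n,q,z in(("handle",[[290,216],[321,216],[315,408],[285,407]],88),("cover",[[224,140],[391,145],[371,438],[224,436]],48)):
    P=back(np.array(q)/2.3+[187,53],cam,np.array([0,0,float(z)]),np.array([0,0,1.]))
    d=P[0]+P[1]-P[2]-P[3];print(n,P.mean(0),np.linalg.norm(np.diff(P,axis=0),axis=1),"yaw",np.degrees(np.arctan2(-d[0],d[1])))
for y in(-6,-7.5):
    goal([455.0,-203.5,110],R_tool(np.radians(y)))
E
```

```text
handle [ 454.4055 -204.5619   88.    ] [14.1403 94.3239 14.952 ] yaw -7.072329864146476
cover [ 453.9562 -205.7207   48.    ] [ 83.5474 160.3382  84.068 ] yaw -7.398646757987489
lin [-0.0075 -0.0068  0.557 ] rot [0.0002 0.     0.0095] t 21.35 mm 139.28267335137954 F [-0.2021  0.469  -0.197 ]
lin [-0.0075 -0.0068  0.557 ] rot [0.0002 0.     0.0345] t 21.35 mm 139.28267335137954 F [-0.2021  0.469  -0.197 ]
```

```bash
python3 -c "
from h import *
goal([454.3,-205,61],R_tool(np.radians(-7.3)))"
```

```text
lin [-0.0137 -0.0091  0.753 ] rot [0.0002 0.     0.0312] t 21.35 mm 188.30453623346074 F [-0.2021  0.469  -0.197 ]
```

```bash
python3 -m inch '[{"hand":0,"linear":[-0.014,-0.009,0.2],"rot":[0,0,0.031]},{"hand":0,"linear":[-0.014,-0.009,0.4],"rot":[0,0,0.031]},{"hand":0,"linear":[-0.014,-0.009,0.55],"rot":[0,0,0.031]},{"hand":0,"linear":[-0.014,-0.009,0.65],"rot":[0,0,0.031]},{"hand":0,"linear":[-0.014,-0.009,0.72],"rot":[0,0,0.031]},{"hand":0,"linear":[-0.014,-0.009,0.753],"rot":[0,0,0.031]},{"hand":0,"linear":[-0.014,-0.009,0.753],"rot":[0,0,0.031]},{"hand":0,"linear":[-0.014,-0.009,0.753],"rot":[0,0,0.031]}]'
python3 -m inch '[{"hand":-1,"linear":[0,0,0],"rot":[0,0,0]},{"hand":-1,"linear":[0,0,0],"rot":[0,0,0]},{"hand":-1,"linear":[0,0,0],"rot":[0,0,0]},{"hand":-1,"linear":[0,0,0],"rot":[0,0,0]},{"hand":-1,"linear":[0,0,0],"rot":[0,0,0]},{"hand":-1,"linear":[0,0,0],"rot":[0,0,0]}]' 60
python3 -c "
from h import *
state();goal([454.3,-205,61],R_tool(np.radians(-7.3)))"
```

```text
clock: 22.15
ee_pos: [455.3, -206.4, 62.4]
tool_rot: [[0.127, 0.992, 0.002], [0.992, -0.127, -0.001], [-0.001, 0.002, -1.0]]
contact_force: [0.5, -0.4, 0.4]
opening: 0.501
grip_force: 0.0
clock: 22.75
ee_pos: [455.3, -206.9, 62.7]
tool_rot: [[0.128, 0.992, 0.003], [0.992, -0.128, -0.002], [-0.001, 0.003, -1.0]]
contact_force: [-1.9, 1.4, 10.5]
opening: 0.17
grip_force: 59.0
22.75 [ 455.2504 -206.8958   62.693 ] [-0.546   0.5669  1.8271 -0.      0.7442 -0.4173] F [-1.8927  1.4364 10.4658] op 0.17048881452041845 g 58.979501724243164
lin [ 0.007  -0.0048  0.0067] rot [ 0.0029  0.0013 -0.0012] t 22.75 mm 2.713546494628832 F [-1.8927  1.4364 10.4658]
```

The handle is gripped. I'll lift and carry.

```bash
python3 -m inch '[{"hand":-1,"linear":[0,0,-0.05],"rot":[0,0,0]},{"hand":-1,"linear":[0,0,-0.15],"rot":[0,0,0]},{"hand":-1,"linear":[0,0,-0.28],"rot":[0,0,0]},{"hand":-1,"linear":[0,0,-0.36],"rot":[0,0,0]},{"hand":-1,"linear":[0.15,-0.03,-0.36],"rot":[0,0,0]},{"hand":-1,"linear":[0.3,-0.06,-0.36],"rot":[0,0,0]},{"hand":-1,"linear":[0.45,-0.1,-0.36],"rot":[0,0,0]},{"hand":-1,"linear":[0.6,-0.13,-0.36],"rot":[0,0,0]},{"hand":-1,"linear":[0.75,-0.16,-0.36],"rot":[0,0,0]},{"hand":-1,"linear":[0.87,-0.2,-0.36],"rot":[0,0,0]},{"hand":-1,"linear":[0.95,-0.22,-0.36],"rot":[0,0,0]},{"hand":-1,"linear":[1,-0.238,-0.36],"rot":[0,0,0]},{"hand":-1,"linear":[1,-0.238,-0.36],"rot":[0,0,0]},{"hand":-1,"linear":[1,-0.238,-0.36],"rot":[0,0,0]}]'
python3 -m inch '[{"hand":-1,"linear":[0.08,0,0],"rot":[0,0,0]},{"hand":-1,"linear":[0.14,0,0],"rot":[0,0,0]},{"hand":-1,"linear":[0.168,0,0],"rot":[0,0,0]},{"hand":-1,"linear":[0.168,0,0],"rot":[0,0,0]},{"hand":-1,"linear":[0.168,0,0],"rot":[0,0,0]}]'
python3 - <<'E'
from h import *
state()
cam=arm.camera_params("wrist");im=arm.capture("wrist")
cv2.imwrite("pics/w11.png",im[60:,170:470])
s=arm.capture("scene");cam=arm.camera_params("scene")
cv2.imwrite("pics/s11.png",cv2.resize(s[120:270,200:400],None,fx=3,fy=3,interpolation=cv2.INTER_CUBIC))
a=cv2.resize(im[20:400,180:460],(420,570));b=cv2.resize(s[120:300,220:340],(380,570))
cv2.imwrite("pics/c11.png",np.hstack([a,b]))
E
```

```text
clock: 24.15
ee_pos: [427.9, 48.8, 151.7]
tool_rot: [[0.127, 0.992, 0.002], [0.992, -0.127, -0.001], [-0.001, 0.002, -1.0]]
contact_force: [1.3, 0.4, -2.0]
opening: 0.175
grip_force: 59.4
clock: 24.65
ee_pos: [433.1, 89.9, 151.3]
tool_rot: [[0.128, 0.992, 0.002], [0.992, -0.128, -0.001], [-0.001, 0.002, -1.0]]
contact_force: [-0.2, -0.5, -2.9]
opening: 0.173
grip_force: 59.4
24.65 [433.1383  89.9353 151.3451] [ 0.0707  0.3552  1.8786 -0.0018  0.9064  0.2004] F [-0.1981 -0.5417 -2.9075] op 0.1734986454603202 g 59.430028796195984
```

View pics/c11.png

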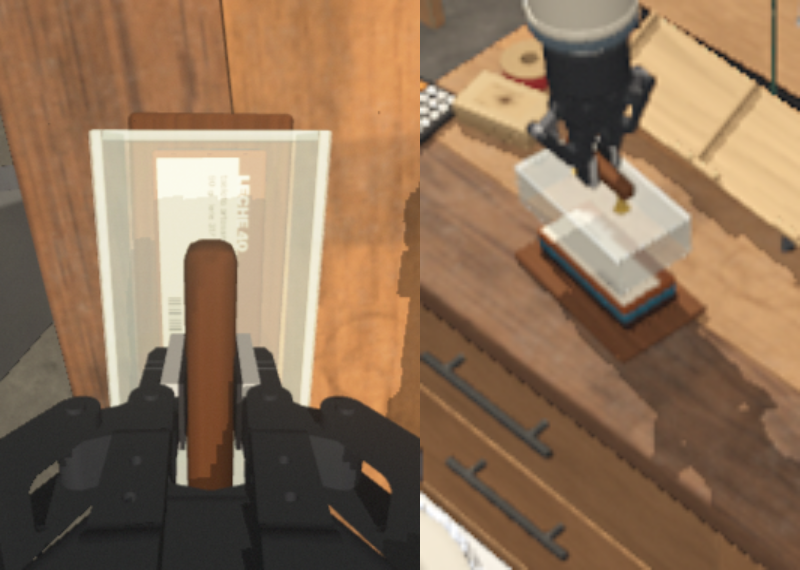

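The scene crop shows a neat three-bar pile. The cover and board centres coincide at about column 210 in the wrist view. Lowering in stages.

```bash
python3 -m inch '[{"hand":-1,"linear":[0,0,0.07],"rot":[0,0,0]},{"hand":-1,"linear":[0,0,0.13],"rot":[0,0,0]},{"hand":-1,"linear":[0,0,0.17],"rot":[0,0,0]},{"hand":-1,"linear":[0,0,0.2],"rot":[0,0,0]},{"hand":-1,"linear":[0,0,0.22],"rot":[0,0,0]},{"hand":-1,"linear":[0,0,0.22],"rot":[0,0,0]}]'
python3 -m inch '[{"hand":-1,"linear":[0,0,0.03],"rot":[0,0,0]},{"hand":-1,"linear":[0,0,0.06],"rot":[0,0,0]},{"hand":-1,"linear":[0,0,0.08],"rot":[0,0,0]},{"hand":-1,"linear":[0,0,0.086],"rot":[0,0,0]},{"hand":-1,"linear":[0,0,0.086],"rot":[0,0,0]}]'
```

```text
clock: 25.35
ee_pos: [433.1, 90.4, 96.0]
tool_rot: [[0.128, 0.992, 0.001], [0.992, -0.128, -0.001], [-0.001, 0.001, -1.0]]
contact_force: [-0.5, -0.2, -2.9]
opening: 0.18
grip_force: 59.3
clock: 25.85
ee_pos: [433.0, 90.5, 74.8]
tool_rot: [[0.128, 0.992, 0.001], [0.992, -0.128, -0.001], [-0.001, 0.001, -1.0]]
contact_force: [-1.4, -0.4, 0.5]
opening: 0.176
grip_force: 59.9
```

```bash
python3 -m inch '[{"hand":-1,"linear":[0,0,0.003],"rot":[0,0,0]},{"hand":-1,"linear":[0,0,0.003],"rot":[0,0,0]}]'
python3 -m inch '[{"hand":-0.6,"linear":[0,0,0],"rot":[0,0,0]},{"hand":-0.4,"linear":[0,0,0],"rot":[0,0,0]},{"hand":-0.2,"linear":[0,0,0],"rot":[0,0,0]},{"hand":0,"linear":[0,0,0],"rot":[0,0,0]},{"hand":0,"linear":[0,0,0],"rot":[0,0,0]},{"hand":0,"linear":[0,0,-0.1],"rot":[0,0,0]},{"hand":0,"linear":[0,0,-0.25],"rot":[0,0,0]},{"hand":0,"linear":[0,0,-0.4],"rot":[0,0,0]},{"hand":0,"linear":[-0.1,0,-0.5],"rot":[0,0,0]},{"hand":0,"linear":[-0.2,0,-0.55],"rot":[0,0,0]},{"hand":0,"linear":[-0.2,0,-0.55],"rot":[0,0,0]},{"hand":0,"linear":[-0.2,0,-0.55],"rot":[0,0,0]}]'
python3 - <<'E'
from h import *
state()
im=arm.capture("wrist");s=arm.capture("scene")
a=cv2.resize(im[20:330,180:460],(420,465));b=cv2.resize(s[150:270,220:340],(380,465))
cv2.imwrite("pics/c12.png",np.hstack([a,b]))
for l in "cover_handle sweet_tin_centre gift_box_centre stamp_centre".split():
    print(l,[np.array(d["position"]) for d in arm.mark_of("scene",l)[:1]])
E
```

```text
clock: 26.05
ee_pos: [432.9, 90.5, 74.6]
tool_rot: [[0.128, 0.992, 0.002], [0.992, -0.128, -0.001], [-0.001, 0.002, -1.0]]
contact_force: [-7.5, 0.1, 21.8]
opening: 0.174
grip_force: 62.9
clock: 27.25
ee_pos: [426.7, 40.8, 211.7]
tool_rot: [[0.129, 0.992, 0.002], [0.992, -0.129, -0.001], [-0.001, 0.002, -1.0]]
contact_force: [-0.2, 0.2, -0.1]
opening: 0.502
grip_force: 0.0
27.25 [426.6559  40.8364 211.7063] [-0.0433  0.2437  1.8307 -0.0011  1.0651  0.087 ] F [-0.1935  0.1964 -0.1082] op 0.5022810753514996 g 0.0
cover_handle [array([435.3,  92.3,  92.4])]
sweet_tin_centre [array([ 583.1, -195.8,   20.2])]
gift_box_centre [array([532.3, 351. ,  17.2])]
stamp_centre [array([ 411.1, -382.1,   32.2])]
```

View pics/c12.png

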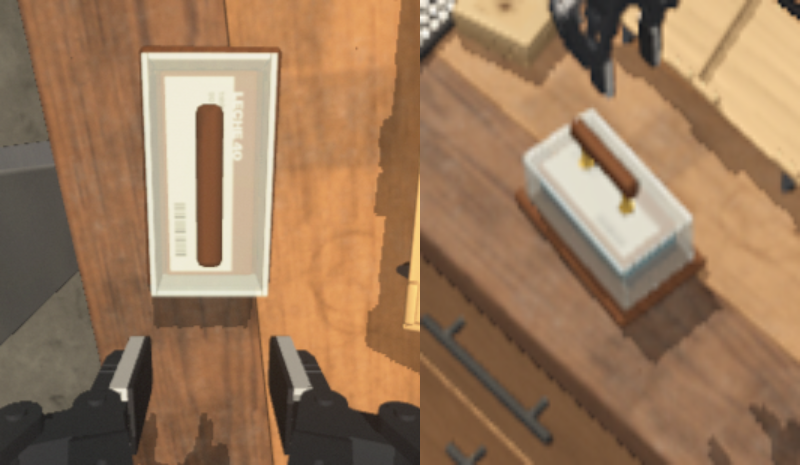

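The cover stands flat on the board, enclosing the pile, and the other items read unmoved. Handing in.

```bash
python3 -c "
from bench import arm
print(arm.finish_job())"
```

```text
the job is handed in; nothing more can be done
None
```

The job is handed in at about 27 s: the three bars are stacked label up with edges flush to about 1 mm by camera, the cover stands flat on the board over them, and the tin, gift box and stamp have not moved; no verdict was returned.

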